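# Dry-fit a slate outcrop under the model railway bridge

## Task

Dry-fit the slate outcrop on the railway module before it is glued: bed the long sawn offcut on the level ledge of the glued-down rock beside the track, lying the same way as that rock, then the short sawn offcut on the level part of the long one's top. Try each one down until it sits steady and level by itself, and leave both standing without touching the bridge, the board or the track. Do not knock the model bridge overhead, and leave the rough odd stone, the locomotive cab and the pantograph where they lie.

Things in the scene. Friction and masses are not known exactly. Their poses are not given: they have to be found in the camera images.
- ledge (a point): Centre of the level ledge of the rock glued to the board, 41 mm above the bench top. x: the way the rock lies, pointing back under the bridge; z up. Level only over x -36 to +38, y -29 to +29 mm: along the front (x below -36 mm) a lip stands 8 mm higher, behind x = +38 mm a crag rises 16 to 24 mm, leaning back; a stone lying on either rocks. At both sides the rock falls away.
- bedrock: The glued-down grey rock that has the ledge, 128 x 100 mm at its foot, fixed. Origin on the board under the ledge; axes as point ledge.
- board: Railway module, a 360 x 360 x 12 mm board on the 3 mm cutting mat, fixed. Origin under its centre on the mat; x along the track; z up. The track (80 mm wide, rail tops 29 mm above the mat) runs along x at y = -85 mm. It carries the bridge.
- bridge: Fixed grey girder bridge along y on brick abutments. Origin: ground (15 mm above the bench) below its near face; axes as the board. Deck x -3 to 69 mm, 130 to 168 mm above the ground; abutments |y| 132 to 178 mm. The ledge's centre is 17 to 22 mm in front (-x) of the near face: a vertical hand over it strikes the girder, one leaning back (-x) 30 to 45 degrees clears it.
- long_mid (a point): Loose long slate offcut, about 0.26 kg, 42 mm high: its middle, 21 mm above the face it lies on, which is its bed (54 along x, 46 along y). Sawn parallel flanks at y = +-23 mm to grip; broken ends bulge to x -37 and +38 mm. Top level from x -5 to +31 mm; from x = -5 mm it slopes down towards the -x end (28 mm high at x = -31). x runs from sloping to level end; z up.
- long_seat (a point): Middle of the level part of the long stone's top: 13 mm along +x from its middle, 42 mm above its bed; same axes. The level part is 36 mm along x and 46 mm along y.
- short_mid (a point): Loose short slate offcut, about 0.11 kg, 37 mm high: point on its axis 18 mm above the face it lies on, which is its bed (32 mm along x, 36 along y). Sawn parallel flanks at y = +-18 mm to grip; broken ends bulge to x = +-23 mm; its top is a low ridge. x along the stone, z up.
- odd_stone: Rough pyramid-shaped lump of slate, about 55 x 49 x 38 mm, no parallel faces, loose; not part of the job. Origin in the middle of its underside.
- loco_cab: Black locomotive cab with a bonnet, 105 x 76 x 50 mm, loose; not part of the job. Origin in the middle of its underside.
- pantograph: Silver model pantograph, folded, 106 x 84 x 28 mm, loose; not part of the job. Origin in the middle of its underside.
There are look-alikes about, which are no part of the job. Leave any red look-alike of the part that bears short_mid alone.

How it is judged:
On the way:
1. the long stone sits on the glued rock's ledge by itself: level, in line with it, released (contact force between long_stone and bedrock above 0.5 N and contact force between long_stone and board below 0.05 N and angle between long_stone's own z axis and vertical below 0.122 rad and angle between the x axis of long_stone and the x axis of bedrock, either way round below 0.44 rad and linear speed of long_stone below 0.02 m/s and angular speed of long_stone below 0.2 rad/s and contact force between long_stone and the fingers below 0.05 N), for 0.3 s.
At the end, for the whole second after the job is handed in: Long stone on the glued rock only, bed face down, level within 7 degrees, in line with the rock within 25 degrees; short stone on the long one only, bed face down, level within 7 degrees; neither touches board, track or bridge; both released and at rest (all of step 1 and contact force between short_stone and long_stone above 0.3 N and contact force between short_stone and bedrock below 0.05 N and contact force between short_stone and board below 0.05 N and angle between short_stone's own z axis and vertical below 0.122 rad and linear speed of short_stone below 0.02 m/s and angular speed of short_stone below 0.2 rad/s and contact force between short_stone and the fingers below 0.05 N).
It fails at once if the bridge is knocked (more than 6 N) (contact force between bridge and anything else above 6 N).
It fails at once if the odd stone is shifted by more than 20 mm (distance of odd_stone from where it was at the start of the episode above 0.02 m).
It fails at once if the locomotive cab is shifted by more than 20 mm (distance of loco_cab from where it was at the start of the episode above 0.02 m).
It fails at once if the pantograph is shifted by more than 20 mm (distance of pantograph from where it was at the start of the episode above 0.02 m).
It also fails if it takes over 67 s, if anything falls off the work surface, if the arm or the gripper's body presses on something with over 40 N, if the wrist force passes 120 N, or if a joint passes its speed limit or range.

## Robot

A 6-joint arm with a two-finger parallel gripper is mounted at the origin on the work surface. World frame = base frame: x ahead of the robot, y to its left, z up, the work surface at z = 0. Lengths are in m, angles in rad, forces in N, time in s.
With the tool pointing down it reaches from about 0.425 to 1.125 m from the base axis. Payload 14.9 kg.
Tool frame: the origin (TCP) lies on the centre line of the jaws, within the pads' length; the fingertips stand 22 mm ahead of it and the grasp point (between the pads) lies 3 mm ahead of it; z points along the fingers, y is the line along which they close (so a half turn about z gives the same grasp; the last joint's range is limited). The gripper opens to 91 mm and grips with 3 to 60 N. Pads are 32 mm wide; open, the fingers measure 118 mm over their backs; the gripper's body (76 mm by 178 mm) begins 60 mm behind the grasp point.
Start: joints at [-1.14, 0.379, 1.734, -0, 1.028, -0.033], TCP at [0.313, -0.626, 0.236] pointing down, gripper open.
Joint ranges: [-2.77, 2.77], [-0.74, 2.19], [0, 2.66], [-1.06, 4.2], [0.31, 2.87], [-3.08, 3.08]. Speed limits (rad/s): [1.89, 1.89, 2.39, 3.14, 3.14, 3.14].

## Interface

Orientations are given as a unit quaternion [w, x, y, z].
In Python, from bench import manip gives the robot as it stands. The module is installed in compiled form; this text tells all that it offers. Calls block until the motion is done:
- manip.movep(position, orientation): joint-space move of the TCP to a pose.
- manip.move_straight(position, orientation=None, vel=0.15): straight line of the TCP; orientation=None keeps the orientation; vel is the mean speed in m/s.
- manip.goto_joints(angles): joint-space move.
- manip.open_gripper() and manip.grasp(effort=None): open the fingers fully, or close them until they stop; effort is the grip in N (None keeps the last).
- manip.wait(seconds).
- manip.ik(position, orientation): joint angles nearest the present ones, or None.
- manip.snapshot(name): name is "scene" or "side" or "wrist"; returns the picture (384x512x3 uint8, red, green, blue); there is no depth.
- manip.camera_params(name): a dict with "fovy" (degrees; the focal length in pixels is half the picture's height over the tangent of half this angle, whatever the lens; pixels are square), "cx", "cy" (the principal point, pixels), "extrinsics" (4x4, takes a point from world to camera coordinates). Camera axes: x right, y down, z forward; pixel columns grow to the right and rows downward; lengths in m; the calibration is good to about 2 mm. The wrist camera is an equidistant fisheye: a pixel r from the principal point sees the ray r / f radians off the axis. A picture is of the moment at which its call begins: read the wrist's pose just before it. camera_params takes no time and is no camera call; for the wrist camera it gives the pose at the moment of the call.
A pose or a line that the arm cannot do raises manip.MotionError and nothing moves.
- manip.finish_job(): hands the job in; it is judged then, once.
Readings, each from a call of its own:
- manip.read_t(): time.
- manip.read_joints(): joint angles.
- manip.read_dq(): joint speeds.
- manip.read_joint_efforts(): joint torques, N m.
- manip.read_tool_pos(): TCP position.
- manip.read_ee_rot(): TCP orientation.
- manip.read_wrist_force(): force on the tool from outside, world axes, zero at the start.
- manip.read_ft_torque(): the same for the moment, N m.
- manip.read_opening(): finger opening in m.
- manip.read_finger_force(): force on a finger pad.
Only numpy, scipy, OpenCV 4.12 (cv2) and the standard library are available. Lean on these libraries where they do the work, as an engineer would, in place of code of your own. Each camera call takes 0.05 s, during which the arm holds its last target. There are 200 camera calls.

## Working session

There is one attempt and no reset: what is moved stays moved. The work goes in short steps, each a Python script; the robot and the scene stay as the last script left them, time stands still between calls to the robot, and variables do not carry over. Pictures are saved under pics/ and viewed, at most 10 in all, crops included, and the job is handed in when it is done.

```bash
mkdir -p pics; python3 - <<'E'
from bench import manip as m
import cv2,numpy as np
np.set_printoptions(precision=4,suppress=True)
for n in("scene","side","wrist"):
    p=m.camera_params(n);print(n,p["fovy"],p["cx"],p["cy"]);print(np.array(p["extrinsics"]))
    im=m.snapshot(n);cv2.imwrite(f"pics/{n}0.png",im[:,:,::-1])
print(m.read_t(),m.read_ee_rot())
E
python3 -c "
import cv2,numpy as np
a=[cv2.imread(f'pics/{n}0.png') for n in('scene','side')]
for n,i in zip('ab',a): cv2.imwrite(f'pics/{n}.png',cv2.resize(i,(800,600),interpolation=2))"
```

```text
scene 43.037194432322636 253.4410385147176 191.85184291764455
[[ 0.0762  0.9971  0.0046  0.0699]
 [ 0.8461 -0.0622 -0.5294 -0.3843]
 [-0.5276  0.0443 -0.8484  1.7293]
 [ 0.      0.      0.      1.    ]]
side 45.943009398770606 257.5492885102657 197.11502837825586
[[ 0.057  -0.9982  0.0207 -0.1388]
 [-0.733  -0.0559 -0.6779  0.3797]
 [ 0.6778  0.0234 -0.7348  1.1293]
 [ 0.      0.      0.      1.    ]]
wrist 65.70646984690485 260.84511556637733 191.06471391294895
[[ 0.4465 -0.8948 -0.0014 -0.6998]
 [-0.8597 -0.4295  0.2765 -0.0306]
 [-0.248  -0.1223 -0.961   0.3936]
 [ 0.      0.      0.      1.    ]]
0.15 [-0.0004  0.9732  0.2298 -0.0001]
```

View pics/a.png

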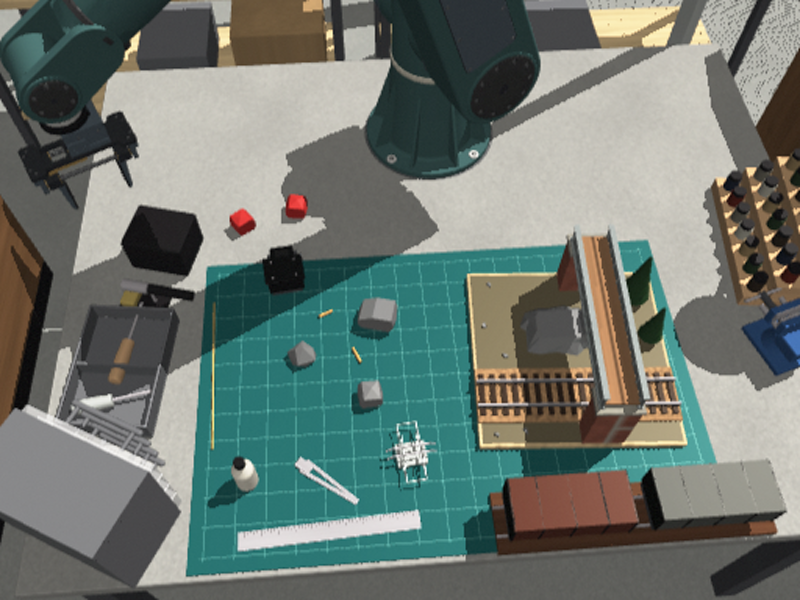

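View pics/b.png

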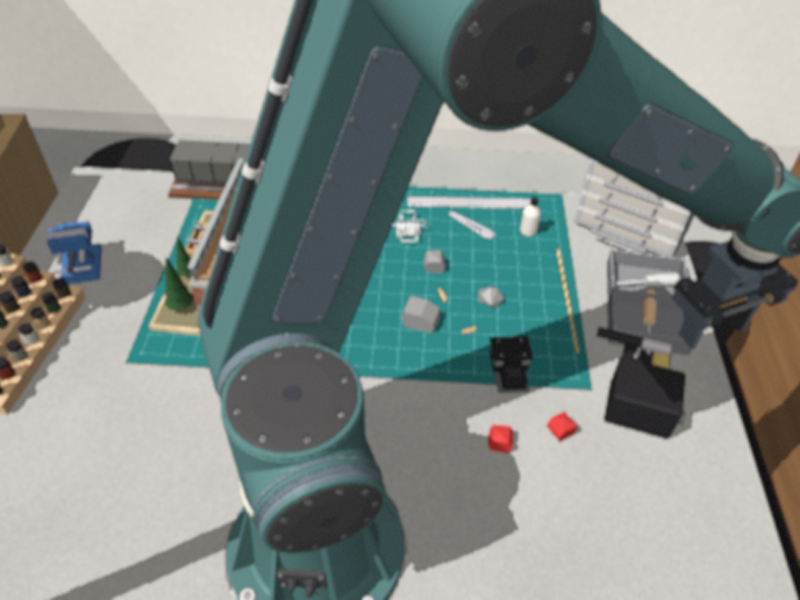

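View pics/wrist0.png

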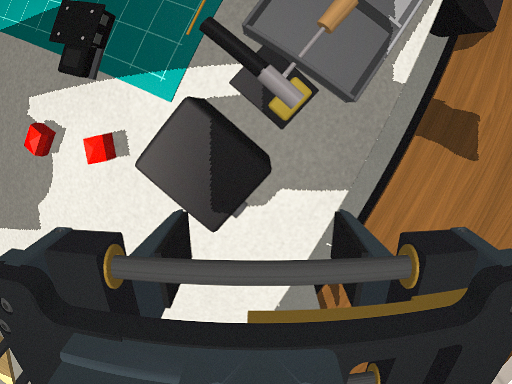

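View first.

```bash
cat > h.py <<'E'
from bench import manip as m
import cv2,numpy as np
from scipy.spatial.transform import Rotation as R
np.set_printoptions(precision=4,suppress=True)
def ray(n,p,uv):
    uv=np.atleast_2d(np.array(uv,float)); f=192/np.tan(np.radians(p["fovy"]/2))
    d=(uv-[p["cx"],p["cy"]])/f
    if n=="wrist":
        r=np.linalg.norm(d,axis=1,keepdims=True)+1e-12; d=d/r*np.tan(r)
    d=np.c_[d,np.ones(len(d))]; E=np.array(p["extrinsics"]); return -E[:3,:3].T@E[:3,3], d@E[:3,:3]
def cast(n,p,uv,z):
    o,d=ray(n,p,uv); return o+d*((z-o[2])/d[:,2])[:,None]
def proj(p,X):
    E=np.array(p["extrinsics"]);f=192/np.tan(np.radians(p["fovy"]/2))
    c=np.atleast_2d(X)@E[:3,:3].T+E[:3,3];s=c[:,:2]
    q=np.linalg.norm(s,axis=1,keepdims=True);return s/q*np.arctan2(q,c[:,2:])*f+[p["cx"],p["cy"]]
def quat(h,lean,flip):  # h: heading (rad) of horizontal axis u; hand leans back to -u; closing axis horizontal, square to u
    u=np.array([np.cos(h),np.sin(h),0]);z=np.sin(lean)*u-np.cos(lean)*np.array([0,0,1.])
    y=np.cross(u,[0,0,1.])*(-1 if flip else 1)  # flip False: tool x ~ +u
    M=np.c_[np.cross(y,z),y,z]; q=R.from_matrix(M).as_quat(); return np.r_[q[3],q[:3]],M
def shot(name):
    p=m.camera_params("wrist");im=m.snapshot("wrist")[:,:,::-1].copy();cv2.imwrite(f"pics/{name}.png",im)
    np.save(f"pics/{name}.npy",p,allow_pickle=True);return p,im
E
python3 - <<'E'
from h import *
p=m.camera_params("scene")
s=.64
print(cast("scene",p,np.array([[377,315],[369,394],[301,354],[555,325],[410,452],[284,272]])*s,.03))
print(cast("scene",p,np.array([[467,274],[480,448],[687,443],[648,272]])*s,.015))
a=cast("scene",p,np.array([[365,352]])*s,.02)[0]
for h in np.radians([0,26,60,90,-45]):
  for d in(.0,):
    pos=[a[0]-.04*np.cos(h),a[1]-.04*np.sin(h),.27]
    q,M=quat(h,0,False);print(np.degrees(h),m.ik(pos,q))
E
```

```text
[[ 0.4964 -0.1441  0.03  ]
 [ 0.6581 -0.1686  0.03  ]
 [ 0.569  -0.2879  0.03  ]
 [ 0.5427  0.1871  0.03  ]
 [ 0.7709 -0.1053  0.03  ]
 [ 0.3854 -0.3191  0.03  ]]
[[0.4063 0.0395 0.015 ]
 [0.7671 0.0165 0.015 ]
 [0.7848 0.3758 0.015 ]
 [0.4279 0.3982 0.015 ]]
0.0 [-0.3552  0.1092  2.0074 -0.      1.025   1.2156]
26.0 [-0.3818  0.1252  1.9893 -0.      1.0271  0.7352]
59.99999999999999 [-0.3988  0.16    1.949  -0.      1.0326  0.1248]
90.0 [-0.3941  0.1938  1.9086 -0.      1.0392 -0.3941]
-45.0 [-0.3002  0.1147  2.0012 -0.      1.0257  2.056 ]
```

```bash
python3 - <<'E'
from h import *
q,M=quat(np.radians(26),0,False)
m.movep([.56-.04,-.175,.27],q)
print(m.read_tool_pos(),m.read_t()); shot("w1")
h=np.radians(86.5);q,M=quat(h,0,False);u=np.array([np.cos(h),np.sin(h)])
c=np.array([.545,.18])-.10*u
m.movep([*c,.27],q);print(m.read_tool_pos(),m.read_t()); shot("w2")
for n in("w1","w2"):cv2.imwrite(f"pics/{n}v.png",cv2.resize(cv2.imread(f"pics/{n}.png")[:300],(800,469),interpolation=2))
E
```

```text
[ 0.52   -0.1757  0.27  ] 1.9583
[0.5391 0.0794 0.27  ] 3.0083
```

View pics/w1v.png

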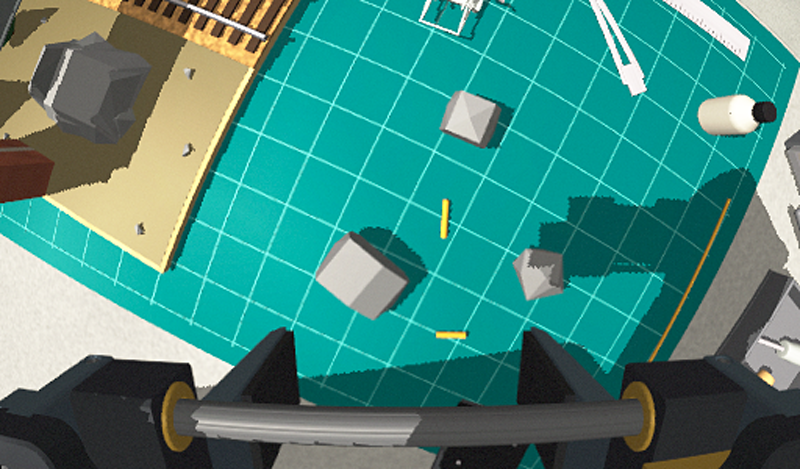

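View pics/w2v.png

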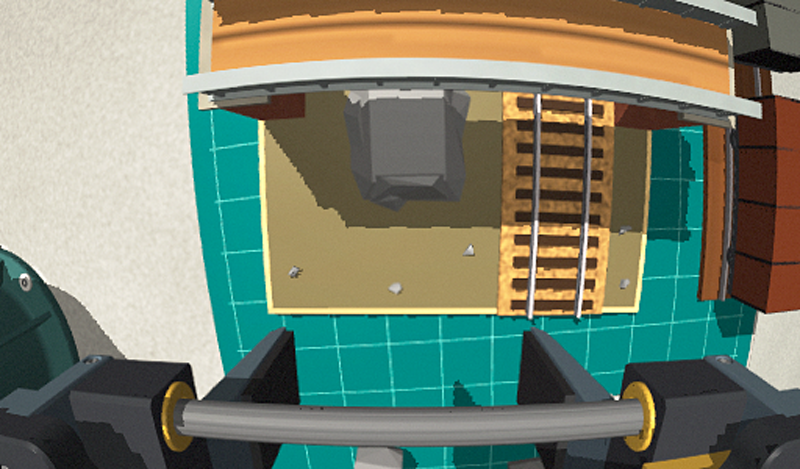

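```bash
python3 - <<'E'
import cv2,numpy as np
def c(n,x,y,w,h,g):
    i=cv2.imread(f"pics/{n}.png")[y:y+h,x:x+w].astype(float);i=np.clip(255*(i/255)**g,0,255).astype(np.uint8)
    return cv2.resize(i,(400,300),interpolation=2)
v=np.vstack([np.hstack([c("w1",190,140,80,60,1),c("w1",262,45,80,60,1)]),np.hstack([c("w1",320,145,60,45,1),c("w2",205,45,112,84,.55)])])
cv2.imwrite("pics/crop1.png",v)
E
```

```text
(no output)
```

View pics/crop1.png

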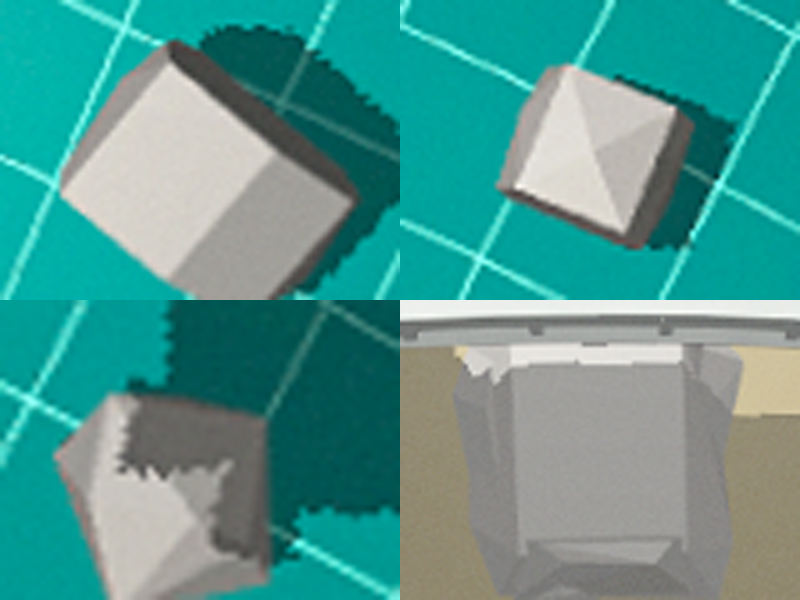

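```bash
cat > meas.py <<'E'
from h import *
L=lambda n:np.load(f"pics/{n}.npy",allow_pickle=True).item()
w1,w2=L("w1"),L("w2")
lt=cast("wrist",w1,np.array([[175,62],[62,190],[168,280],[277,152]])/5+[190,140],.045)
x=(lt[0]-lt[3]+lt[1]-lt[2])/2; y=(lt[1]-lt[0]+lt[2]-lt[3])/2
lh=np.arctan2(x[1],x[0]); seat=lt.mean(0); lmid=seat[:2]-.013*np.array([np.cos(lh),np.sin(lh)])
st=cast("wrist",w1,(np.array([[568,66],[512,188],[628,238],[680,108]])-[400,0])/5+[262,45],.036)
sx=(st[3]-st[0]+st[2]-st[1])/2; sy=(st[1]-st[0]+st[2]-st[3])/2
sh=np.arctan2(sx[1],sx[0]); smid=st.mean(0)[:2]
k=lambda a:(np.array(a)-[400,300])/(400/112)+[205,45]
g=cast("wrist",w2,k([[518,541],[686,541],[512,380],[685,380]]),.041)
u=(g[2]-g[0]+g[3]-g[1]);bh=np.arctan2(u[1],u[0]);U=np.array([np.cos(bh),np.sin(bh)])
led=(g[0]+g[1])[:2]/2+.036*U
if __name__=="__main__":
    d=lambda a:np.degrees(np.arctan2(a[1],a[0]))
    print("long",lmid,d(x),d(y),np.linalg.norm(x),np.linalg.norm(y)); print("short",smid,d(sx),d(sy),np.linalg.norm(sx),np.linalg.norm(sy))
    print(g[:,:2],d(g[2]-g[0]),d(g[3]-g[1]),d(g[0]-g[1]),np.linalg.norm(g[0]-g[1]),np.linalg.norm(g[2]-g[3])); print("led",led,np.degrees(bh))
    b=cast("wrist",w2,k([[450,345],[600,345],[740,345]]),.145);print(b, (b[:,:2]-led)@U)
    bd=cast("wrist",w2,np.array([[268,314],[638,312]])*.64,.015);print("board front",bd,d(bd[0]-bd[1])-90)
E
python3 meas.py
```

```text
long [ 0.4896 -0.1483] 73.68663699097907 164.3272115329224 0.03600755810426513 0.04556731658458051
short [ 0.653  -0.1692] -84.67395526223338 -176.44614327411074 0.03150761025572691 0.036446681915050294
[[0.5155 0.1533]
 [0.5749 0.1495]
 [0.5174 0.2113]
 [0.578  0.2074]] 88.16821236672376 86.9027283790688 176.3348512941395 0.05944024955534049 0.06072234554856534
led [0.5467 0.1874] 87.53589100586633
[[0.5097 0.2073 0.145 ]
 [0.5479 0.204  0.145 ]
 [0.5837 0.2024 0.145 ]] [0.0183 0.0167 0.0166]
board front [[0.4044 0.0342 0.015 ]
 [0.766  0.0122 0.015 ]] 86.5201288814367
```

```bash
cat > plan.py <<'E'
from meas import *
bh=np.radians(87.); U=np.array([np.cos(bh),np.sin(bh)])
lh=np.radians(74.1); sh=np.radians(94.5)
def tcp(xy,z,h,lean,flip,back=0):
    q,M=quat(h,lean,flip); return np.r_[xy,z]-(.003+back)*M[:,2],q
E
python3 - <<'E'
from plan import *
for lean in np.radians([35,42]):
 for flip in(0,1):
  for nm,xy,z,h in[("LA",lmid,.033,lh),("LB",lmid,.033,lh+np.pi),("P",led,.071,bh),("SA",led+.013*U,.111,bh),("SB",led-.013*U,.111,bh),("S0",smid,.031,sh),("S1",smid,.031,sh+np.pi)]:
   r=[m.ik(*tcp(xy,z,h,lean,flip,b)) for b in(0,.12)]
   print(round(np.degrees(lean)),flip,nm,*["None" if a is None else np.array(a) for a in r])
E
```

```text
35 0 LA [-0.6096  0.5432  2.1073  0.7772  0.8839 -0.9562] [-0.7265  0.3825  2.0722  0.6278  1.0752 -0.864 ]
35 0 LB [-0.0639  0.539   2.1162 -0.852   0.8402 -2.2311] [ 0.059   0.3744  2.0851 -0.6844  1.0281 -2.3391]
35 0 P [ 0.039   0.4755  2.101   0.9664  0.7672 -0.6948] [-0.089   0.2889  2.1082  0.7877  0.942  -0.5785]
35 0 SA [ 0.0628  0.402   2.1006  0.918   0.7999 -0.5987] [-0.0647  0.2228  2.0967  0.7588  0.9856 -0.4975]
35 0 SB [ 0.0149  0.3978  2.1074  0.8982  0.8207 -0.6259] [-0.1132  0.2225  2.097   0.7426  1.0098 -0.5285]
35 0 S0 [-0.471   0.7462  1.6909  0.5726  1.1261 -0.9125] [-0.5472  0.6543  1.6178  0.5042  1.2955 -0.8717]
35 0 S1 [-0.0774  0.6503  1.8883 -0.9666  0.7594 -2.5212] [ 0.0297  0.4861  1.9084 -0.8186  0.902  -2.616 ]
35 1 LA [-0.6096  0.5432  2.1073  0.7772  0.8839  2.1854] [-0.7265  0.3825  2.0722  0.6278  1.0752  2.2776]
35 1 LB [-0.0639  0.539   2.1162 -0.852   0.8402  0.9105] [ 0.059   0.3744  2.0851 -0.6844  1.0281  0.8025]
35 1 P [0.039  0.4755 2.101  0.9664 0.7672 2.4468] [-0.089   0.2889  2.1082  0.7877  0.942   2.5631]
35 1 SA [0.0628 0.402  2.100
[... 1105 characters left out ...]
1 LA [-0.6513  0.5877  2.087   0.845   0.9841  2.0981] [-0.7821  0.4501  2.0429  0.692   1.1628  2.1847]
42 1 LB [-0.0202  0.5832  2.0972 -0.9294  0.9401  1.0088] [ 0.1183  0.4415  2.0576 -0.7583  1.1147  0.9074]
42 1 P [-0.0052  0.5099  2.1027  1.0909  0.8533  2.3038] [-0.1547  0.3396  2.1107  0.9016  1.0135  2.4148]
42 1 SA [0.0189 0.4338 2.1061 1.0517 0.8768 2.3957] [-0.1306  0.2691  2.1049  0.878   1.049   2.4957]
42 1 SB [-0.0294  0.4312  2.1107  1.0245  0.8993  2.3756] [-0.1788  0.2713  2.1019  0.8551  1.0751  2.4716]
42 1 S0 [-0.4982  0.7876  1.6584  0.6381  1.2275  2.1779] [-0.5834  0.7167  1.5701  0.5661  1.3924  2.2202]
42 1 S1 None [ 0.0851  0.5307  1.9075 -0.9446  0.9717  0.671 ]
```

```bash
cat >> plan.py <<'E'
lean=np.radians(38)
def pick(xy,z,h,width,effort=30):
    m.open_gripper(); m.movep(*tcp(xy,z,h,lean,1,.12)); m.move_straight(tcp(xy,z,h,lean,1)[0],vel=.12)
    m.grasp(effort); print("open",m.read_opening(),"exp",width,"F",m.read_finger_force(),m.read_wrist_force())
    p=np.array(m.read_tool_pos()); m.move_straight(p+[0,0,.13],vel=.2); m.wait(.2)
    print("lifted",m.read_opening(),m.read_wrist_force(),m.read_t())
def lower(xy,z,h,hover):
    p,q=tcp(xy,z,h,lean,1)
    m.movep(p+np.r_[-.14*U,.13],q); m.move_straight(p+np.r_[-.12*U,hover],vel=.15); m.move_straight(p+[0,0,hover],vel=.1)
    m.move_straight(p+[0,0,.006],vel=.06); m.wait(.2); f0=np.array(m.read_wrist_force())
    for i in range(12):
        d=.005-.001*i; m.move_straight(p+[0,0,d],vel=.02); m.wait(.05); f=np.array(m.read_wrist_force())-f0
        if f[2]>3 or d<=-.005: break
    print("contact d",d,f,m.read_opening(),m.read_t())
E
python3 - <<'E'
from plan import *
ux=np.array([np.cos(lh),np.sin(lh)])
pick(lmid+.002*ux,.033,lh+np.pi,.046)
p,im=shot("h1")
p,q=tcp(led-.002*U,.071,bh,lean,1); m.movep(p+np.r_[-.14*U,.13],q)
cv2.imwrite("pics/sc1.png",m.snapshot("scene")[:,:,::-1]); print(m.read_opening(),m.read_t()); p,im=shot("h2")
v=np.hstack([cv2.imread("pics/h2.png"),cv2.imread("pics/sc1.png")]);cv2.imwrite("pics/v3.png",cv2.resize(v,(800,300),interpolation=3))
E
```

```text
open 0.04632653306535818 exp 0.046 F 29.904194176197052 [-0.342   0.2121  0.8548]
lifted 0.04610760032564416 [-0.3212  0.456  -2.2501] 7.0333
0.04547823953511293 8.6667
```

View pics/v3.png

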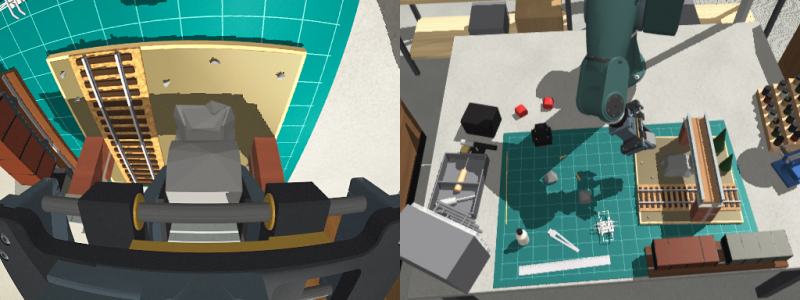

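The scene view (right half) shows the long stone lifted off the mat. In the wrist view (left half) it sits squarely between the pads at about (205,165), in line with the rock at (200,125). I'll lower it now.

```bash
python3 - <<'E'
from plan import *
lower(led-.002*U,.071,bh,.035)
E
```

```text
contact d -0.001 [-4.1503 -3.7086 15.9958] 0.045724847536922686 14.05
```

```bash
python3 - <<'E'
from plan import *
p,q=tcp(led-.002*U,.071,bh,lean,1); _,M=quat(bh,lean,1)
m.move_straight(p,vel=.02); m.wait(.1); print(m.read_wrist_force(),m.read_ft_torque())
m.open_gripper(); m.wait(.4); print(m.read_wrist_force(),m.read_t())
c=np.array(m.read_tool_pos()); m.move_straight(c-.14*M[:,2],vel=.15)
q2,_=quat(np.radians(86.5),0,False); u=np.array([np.cos(np.radians(86.5)),np.sin(np.radians(86.5))])
m.movep([*(led-.11*u),.27],q2); shot("w3"); print(m.read_t())
i=cv2.imread("pics/w3.png");i=np.clip(255*(i/255.)**.6,0,255).astype(np.uint8)
cv2.imwrite("pics/v4.png",cv2.resize(i[20:164,165:357],(800,600),interpolation=2))
E
```

```text
[-0.1338 -1.4811 -0.1942] [-0.4271  0.0623  0.0178]
[-0.0274 -0.4364  1.2522] 15.625
18.775
```

View pics/v4.png

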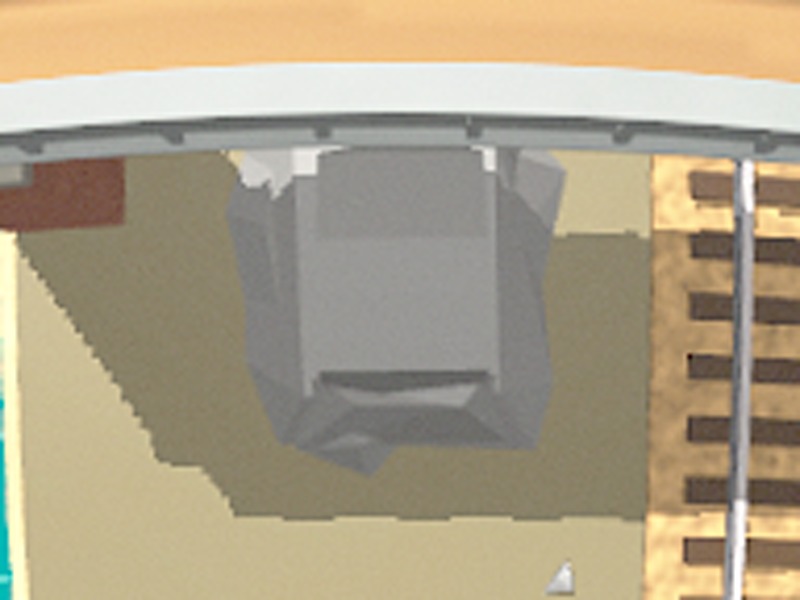

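```bash
python3 - <<'E'
from plan import *
w3=L("w3")
k=lambda a:np.array(a)/(800/192)+[165,20]
g=cast("wrist",w3,k([[302,370],[318,370],[498,371],[316,237],[302,237],[496,237]]),.083)[:,:2]
V=np.array([-U[1],U[0]])
print("ledge frame mm",np.c_[(g-led)@U,(g-led)@V]*1e3)
i=cv2.cvtColor(cv2.imread("pics/w3.png"),cv2.COLOR_BGR2GRAY)
for r in(82,92,100):print(i[r,230:296])
E
```

```text
ledge frame mm [[-32.54    26.0065]
 [-32.6428  21.687 ]
 [-33.363  -26.7419]
 [  3.7372  21.7002]
 [  3.8475  25.4558]
 [  3.2884 -26.4195]]
[ 93  87  82  83  82  84  95 110 108 108 109 111 107 110 110 105 109 111
 108 109 109 110 109 109 107 111 108 109 108 110 112 106 106 108 109 109
 108 108 110 108 109 108 109 110 105 110 108 106 108 110 108 109 112 113
  87  80  82  79  82  80  81  78  77  80  80  79]
[ 77  80  86  83  83  82  90 104 108 109 109 107 109 105 108 108 107 107
 108 108 108 106 105 108 105 108 106 111 108 108 108 109 107 107 108 108
 108 109 106 108 108 110 109 107 106 109 108 109 109 108 109 108 108 112
  92  80  83  86  82  81  84  82  83  83  77  78]
[ 81  84  82  83  85  84  79 103 111 107 106 107 107 109 111 105 107 110
 109 107 106 107 108 109 108 108 108 109 107 105 111 107 110 108 108 106
 106 109 109 105 108 105 106 107 107 110 108 107 107 106 107 108 108 108
  97  82  84  81  83  82  84  80  78  82  81  76]
```

```bash
python3 - <<'E'
from plan import *
V=np.array([-np.sin(sh),np.cos(sh)]);S=np.array([np.cos(sh),np.sin(sh)])
g=cast("wrist",w1,np.array([[420,22],[460,37],[480,15]])/1.5625,.02)[:,:2]-smid
print("panto in short frame",np.c_[g@S,g@V]*1e3)
if (abs(g@V)>.066).all():
    pick(smid,.031,sh,.036)
    p,q=tcp(led-.0145*U,.111,bh,lean,1); m.movep(p+np.r_[-.14*U,.13],q); shot("h4"); print(m.read_opening(),m.read_t())
E
```

```text
panto in short frame [[ 70.1078 -65.863 ]
 [ 33.4611 -66.0109]
 [ 25.0194 -92.8976]]
```

```bash
python3 - <<'E'
from plan import *
pick(smid,.031,sh,.036)
p,q=tcp(led-.0145*U,.111,bh,lean,1); m.movep(p+np.r_[-.14*U,.13],q); shot("h4"); print(m.read_opening(),m.read_t())
cv2.imwrite("pics/h4v.png",cv2.resize(cv2.imread("pics/h4.png")[120:384,130:390],(600,600),interpolation=2))
E
```

```text
open 0.03606783016687015 exp 0.036 F 29.988698065280914 [-0.1291 -0.1988  1.0522]
lifted 0.036107005899257964 [-0.0597  0.6903 -0.199 ] 23.8333
0.03620968875099162 24.85
```

View pics/h4v.png

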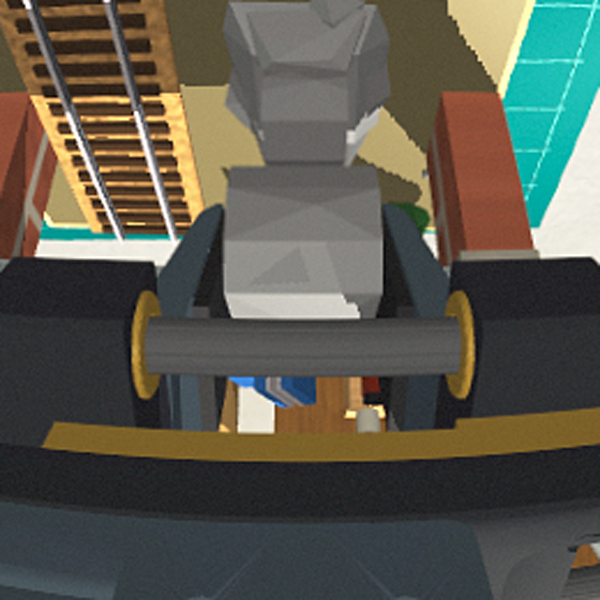

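The short stone is held square between the pads at about (303,240), with the bedded long stone ahead at (305,90). I'll lower it with a small hover so it stays clear of the girder.

```bash
python3 - <<'E'
from plan import *
V=np.array([-U[1],U[0]])
xy=led-.0145*U-.001*V
lower(xy,.111,bh,.018)
p,q=tcp(xy,.111,bh,lean,1)
c=np.array(m.read_tool_pos()); m.move_straight(c+[0,0,.0007],vel=.02); m.wait(.1); print(m.read_wrist_force(),m.read_ft_torque(),c-p)
E
```

```text
contact d -0.001 [-4.8977 -4.9386 15.7234] 0.035655152099373554 30.0083
[ 0.1702  0.178  -0.8373] [-0.386   0.0557  0.0061] [ 0.0001  0.0001 -0.0001]
```

```bash
python3 - <<'E'
from plan import *
_,M=quat(bh,lean,1)
m.open_gripper(); m.wait(.4); print(m.read_wrist_force())
c=np.array(m.read_tool_pos()); m.move_straight(c-.16*M[:,2],vel=.15)
q,_=quat(bh,lean,1); shot("w5"); print(m.read_t())
q2,_=quat(np.radians(86.5),0,False); m.movep([*(led-.11*U),.27],q2); shot("w6"); print(m.read_t())
a=[np.clip(255*(cv2.imread(f"pics/{n}.png")/255.)**.6,0,255).astype(np.uint8) for n in("w5","w6")]
cv2.imwrite("pics/v7.png",np.hstack([cv2.resize(a[0][0:300,100:400],(400,400),interpolation=2),cv2.resize(a[1][20:164,189:333],(400,400),interpolation=2)]))
E
```

```text
[ 1.0953  0.1799 -0.8596]
32.975
35.0917
```

View pics/v7.png

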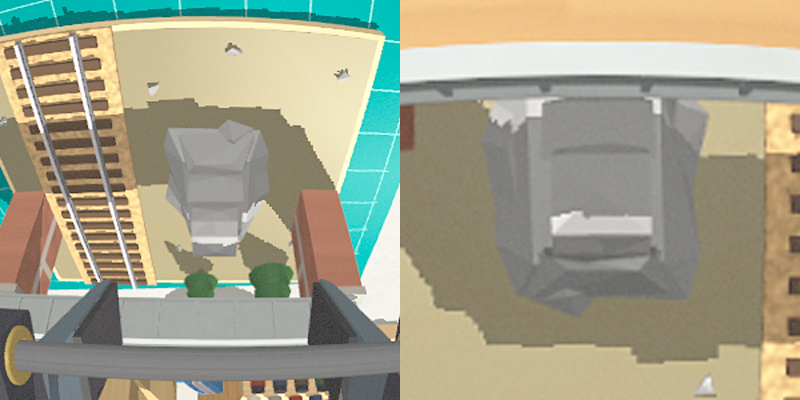

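Both views show the short stone standing square on the long one (right half, around (602,200)). The stack is in line with the rock and the hand is well clear, so I'm handing it in.

```bash
python3 -c "
from bench import manip as m
print(m.finish_job())"
```

```text
the job is handed in; nothing more can be done
None
```

The job is handed in: the long offcut is bedded on the ledge in line with the rock, with its sloping end under the bridge, and the short offcut stands on its level top, both released and steady in the last pictures; the hand-in returned no verdict.

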